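Level the dough-scale shelf by its foot and keep it pressed

TASK

Slide the clear guard fully open, take hold of the red levelling knob and press it down until the foot underneath stands firmly on its pad, then turn the knob until the bubble lies between the two black lines of the spirit level. Finish while still gripping the knob and pressing it down, with the foot firmly on its pad, the bubble centred and the guard left open; do not disturb the bowl, pinch pot, spoon or pierogi press.

Things in the scene. Friction and masses are not known exactly. Their poses are not given: they have to be found in the camera images.
- stand: Fixed grey levelling stand of the dough scale, 240 (x) x 420 (y) x 106 mm high. Origin at the centre of its underside, on the worktop; z up. Directions below are this body's axes. Two guard tracks (bars along y, 14 mm wide, at x = +-112 mm, tops at z = 106 mm) stand on four corner posts; the shelf lies between them
- shelf (a joint): Tilt in rad of the steel shelf, 190 mm wide in x, top at z = 40 mm when level (0), hinged about x at stand y = -150, z = 36 mm; + = its +y end up. A spring holds it up against a stop at 0.024 (7 mm at the knob). Pressing the knob until the foot meets its pad takes 2 to 12 mm of travel against about 2 to 6 N; then it goes no further
- guard (a joint): Travel in m of the clear plastic guard along its tracks, towards the stand's -y: 0 = shut, over the knob; 0.17 = fully open, at its stop. Starts 0 to 0.03. Sliding takes about 2 N; it stays where left. Panel 210 (x) x 150 (y) x 4 mm with low blue edge strips, top 109 mm above the worktop; fully open, its edge is 95 mm from the knob's axis
- guard_handle (a point): Point to pinch on the guard's blue upright handle tab: 14 mm thick in y (the sliding direction), 50 mm long in x, standing 36 mm above the panel (104 to 142 mm above the worktop). The point lies on the tab's centre line, 129 mm above the worktop, over the panel's middle. Axes parallel to the stand's
- knob: Red round levelling knob, 36 mm in diameter, 32 mm tall, white pointer line on top; axis = its z, upright. At stand x = 0, y = +150 mm, screwed on the foot. Origin on the axis, 16 mm below its underside; its top is 81 to 95 mm above the worktop, its underside at least 9 mm above the shelf. It turns 1.75 rad either way from the start and stays where left (friction 0.15 N m)
- knob_grip (a point): Point on the knob's axis at the height to grip it, 35 mm above the knob's origin and 13 mm below its top; nothing but the knob lies within 65 mm of it sideways (the spirit level begins 67 mm away in +x), save the shelf 26 to 34 mm below it
- foot: Steel spindle 12 mm thick with a ball end, carrying the knob; origin on the axis at the shelf's mid-thickness, ball end 16 mm below it. Clockwise turning of the knob (seen from above) screws it down through the shelf by 3.8 mm per rad. Pressed down, the ball meets a pad; it stands firmly when it bears on it with more than a few newtons. Then the knob stays level as it turns
- pad_a: Fixed black rubber pad 40 x 40 mm, top face 12 mm above its origin, on the stand's base. Either pad_a (the higher) or pad_b lies under the foot, the other beside it at stand y = +85 mm
- pad_b: Fixed black rubber pad like pad_a, 5 to 7 mm lower
- bubble (a joint): Position in m of the white bubble (30 mm long) along the spirit level, + towards the stand's +y, 0 = centred; between the lines within +-7 mm. It runs to the higher end; about +0.058 while unpressed. With the foot on its pad, clockwise turning (from above) moves it to + by about 30 mm per rad, anticlockwise to -. The turn needed is 0.3 to 1.3 rad, either way
- vial (a point): Middle of the spirit level, on its top face, 79 mm above the worktop when level: a green vial 150 mm long (y) and 20 mm wide in a black holder (26 mm wide) raised on the shelf at stand x = +80 mm, y = +110 mm, with two thin black lines 46 mm apart about its middle
- bowl: Loose stainless bowl, 150 mm across, 60 mm high, beyond the stand's -y end; leave alone
- pinch_pot: Loose small blue ceramic pot, 60 mm across, 30 mm high, beyond the stand's +y end; leave alone
- spoon: Loose olive-wood spoon lying on the worktop on the far (+x) side of the stand; leave alone
- pierogi_press: Loose green plastic pierogi press lying open, 286 x 94 x 12 mm, beyond the stand's +y end; leave alone

How it is judged:
On the way, in this order (a step that is already met when the one before it is completed fails the run):
1. the guard has been slid open (value of joint guard above 0.15 m), for 0.2 s.
2. the gripped knob is pressed down so that the foot stands on its pad (contact force between the fingers and knob above 1 N and (contact force between foot and pad_a above 2 N or contact force between foot and pad_b above 2 N)), for 0.2 s.
At the end, for the whole second after the job is handed in: Guard open (at least 145 of 170 mm), fingers still on the knob, the foot pressed on its pad with more than 2 N, and the bubble within 7 mm of the middle of the spirit level, all held through the last second (all of step 2 and value of joint guard above 0.145 m and value of joint bubble between -0.007 and 0.007 m); the arm keeps its last pose, push and grip.
It fails at once if a bystander (bowl, pinch pot, spoon, pierogi press) is moved by more than 20 mm (distance of any of bowl, pinch_pot, spoon, pierogi_press from where it was at the start of the episode above 0.02 m).
It also fails if it takes over 56 s, if anything falls off the work surface, if the arm or the gripper's body presses on something with over 40 N, if the wrist force passes 120 N, or if a joint passes its speed limit or range.

ROBOT

A 6-joint arm with a two-finger parallel gripper is mounted at the origin on the work surface. World frame = base frame: x ahead of the robot, y to its left, z up, the work surface at z = 0. Lengths are in m, angles in rad, forces in N, time in s.
With the tool pointing down it reaches from about 0.35 to 0.975 m from the base axis. Payload 7.1 kg.
Tool frame: the origin (TCP) lies at the very end of the fingers, on their centre line; the grasp point (between the pads) lies grip_depth behind it (grip_depth is the distance from the TCP to the grasp point, in m); z points along the fingers, y is the line along which they close (so a half turn about z gives the same grasp; the last joint's range is limited). The gripper opens to 88 mm and grips with 3 to 60 N. Pads are 20 mm wide; open, the fingers measure 115 mm over their backs; the gripper's body (75 mm by 178 mm) begins 61 mm behind the grasp point.
Start: joints at [1.19, 0.423, 1.63, -0, 1.089, -0.019], TCP at [0.221, 0.585, 0.223] pointing down, gripper open.
Joint ranges: [-3, 3], [-0.9, 2.11], [0.09, 2.58], [-1.31, 4.45], [0.11, 2.69], [-2.54, 2.54]. Speed limits (rad/s): [2.39, 2.39, 3.01, 3.14, 3.14, 3.14].

INTERFACE

Orientations are given as a unit quaternion [w, x, y, z].
In Python, from rig import * gives the robot as it stands.
- The arm moves only by the tool send_rows, never from a script. Its argument "series" is a list of rows, each an object of numbers: "tx", "ty", "tz": the shift along the tool's x, y, z scaled (see below); "roll": the turn about the tool's z scaled (see below). In form: [{"tx": .., "ty": .., "tz": .., "roll": ..}, ...]. A call has 1 to 5 rows; each row shifts and turns the commanded pose from where the row before left it, along the tool's axes as they then stand; what a row does not reach is not made up. The controller multiplies each number of a shift by 0.2 m and each number of a turn by 2 rad. A row lasts 1/8 s, in which the tool goes at most 62.5 mm and 10.7 degrees, less where a joint would pass 70% of its speed; a pose out of reach is approached as far as the arm can. A call with a number of a shift or a turn outside -1 to 1 is refused whole. A call with a gripper value outside its range is refused whole. "jaw" is the closure, from 0 (fully open) to 1 (shut), set as the call begins (left out, the last holds). The fingers move at their own pace and stop on an object; the grip force is fixed at half the most. Time passes only in rows, so rows that do not move let the fingers close. It gives the time, the measured TCP pose, the force, the opening and the grip force at its end, in the units of the state.
- get_state(): the state, without advancing time (a new reading comes with each control period).
- grab_frame(name): name is "scene" or "top"; returns the picture (384x512x3 uint8, blue, green, red); there is no depth.
- get_calibration(name): a dict with "intrinsics" (3x3 intrinsics, pixels), "position" and "orientation" of the camera in the world. Camera axes: x right, y up, looking along -z (the intrinsics and any distortion apply to the point x, -y, -z); pixel columns grow to the right and rows downward; lengths in m; the calibration is good to about 2 mm. A picture is of the moment at which its call begins. get_calibration takes no time and is no camera call.
- job_done(): hands the job in; it is judged then, once.
Trained networks look in the newest picture that a camera, given by its name, has taken for a name from the list of things; names that differ only in an ending like _2 or _b are one class to them, and where a whole thing is asked for, a point or a joint stands for the part that bears it (a point fixed in the world has none). Each returns a list of dicts, best first, with "score" (0 to 1); they miss things now and then, are a little off and sometimes report something else, mostly with a low value. They report only what shows in the picture. A call takes as long as a camera call.
- boxes_of(camera, label): "bbox" ([left, top, width, height] in pixels, round what is visible of it).
The state is a dict: "time": time; "joint_positions": joint angles; "dq": joint speeds; "effort": joint torques, N m; "tcp_pos": TCP position; "tcp_rot": TCP orientation; "wrist_force": force on the tool from outside, world axes, zero at the start; "wrist_torque": the same for the moment, N m; "width": finger opening in m; "gripper_force": force on a finger pad.
Only numpy, scipy, OpenCV 4.12 (cv2) and the standard library are available. Lean on these libraries where they do the work, as an engineer would, in place of code of your own. Each camera call takes 0.05 s, during which the arm holds its last target. There are 200 camera calls.

## Working session

There is one attempt and no reset: what is moved stays moved. The work goes in short steps, Python scripts to look and compute and a tool call to move; the robot and the scene stay as the last step left them, time stands still between calls to the robot, and variables do not carry over. Pictures are saved under pics/ and viewed, at most 10 in all, crops included, and the job is handed in when it is done.

Besides the shell and the picture viewer there is one more tool, called after ">>>" by a JSON object that holds its "fn" and its "kwargs". send_rows: Moves the arm, as the interface text tells. Shifts and turns lie within -1 to 1; 1 stands for 0.2 m of shift or 2 rad of turn. Its arguments: {"type":"object","properties":{"series":{"type":"array"},"jaw":{"type":"number"}},"required":["series"]}

```bash
mkdir -p pics; cat > h.py <<'E'
from rig import *
import numpy as np, cv2
from scipy.spatial.transform import Rotation as R
def q(o): return R.from_quat([o[1],o[2],o[3],o[0]])
def ray(cam,u,v):
    c=get_calibration(cam);K=np.array(c["intrinsics"])
    d=np.linalg.inv(K)@[u,v,1]; return np.array(c["position"]), q(c["orientation"]).apply([d[0],-d[1],-d[2]])
def at(cam,u,v,z):
    p,d=ray(cam,u,v); return p+d*(z-p[2])/d[2]
def proj(cam,X):
    c=get_calibration(cam);K=np.array(c["intrinsics"])
    x=q(c["orientation"]).inv().apply(np.array(X)-c["position"]); x=K@[x[0],-x[1],-x[2]]; return x[:2]/x[2]
E
python3 - <<'E'
from h import *
s=get_state();print(s)
ims=[]
for c in("scene","top"):
    cal=get_calibration(c);print(c,cal)
    im=grab_frame(c);cv2.imwrite(f"pics/{c}0.png",im)
    for l in("knob","guard_handle","vial","bubble","stand"):
        print(l,[(b["bbox"],round(b["score"],2)) for b in boxes_of(c,l)[:2]])
E
```

```text
{'time': 0.0, 'joint_positions': array([ 1.18996957e+00,  4.23838625e-01,  1.63069243e+00, -2.33544627e-07,
        1.08858185e+00, -1.89953681e-02]), 'dq': array([-1.82034714e-03,  6.21286378e-04, -8.73746456e-04,  9.53485734e-05,
        5.97475485e-04,  1.06380346e-03]), 'effort': array([-1.53758276e-03, -5.44607913e+01, -2.73667824e+01,  6.42323191e-02,
        2.28309928e-02, -9.59963381e-05]), 'tcp_pos': array([0.22100915, 0.58402585, 0.22190212]), 'tcp_rot': array([-1.50846539e-04,  1.79930292e-01,  9.83679070e-01, -7.45010171e-04]), 'wrist_force': array([-0.05905234, -0.19942817, -0.00259525]), 'wrist_torque': array([ 0.02897544, -0.02826185,  0.04214006]), 'gripper_force': 0.0, 'width': 0.08788473927951643}
scene {'intrinsics': array([[357.44065862,   0.        , 257.12371343],
       [  0.        , 357.44065862, 189.2708856 ],
       [  0.        ,   0.        ,   1.        ]]), 'position': array([ 1.03526114, -0.07203629,  0.89966552]), 'orientation': array([0.77013873, 0.21202051, 0.15882772, 0.58026494])}
knob [([117.8, 244.8, 63.6, 61.3], 0.6)]
guard_handle [([249.0, 119.9, 88.7, 74.5], 0.95)]
vial [([180.0, 154.0, 109.6, 91.9], 0.83)]
bubble [([247.1, 122.5, 93.5, 72.3], 0.42)]
stand [([157.7, 118.2, 180.8, 150.6], 0.94), ([179.8, 156.5, 111.6, 87.5], 0.24)]
top {'intrinsics': array([[429.86156413,   0.        , 252.38336549],
       [  0.        , 429.86156413, 185.19170432],
       [  0.        ,   0.        ,   1.        ]]), 'position': array([0.34464612, 0.04875412, 1.39512371]), 'orientation': array([ 0.70906572,  0.06634118, -0.07401779, -0.69810172])}
knob []
guard_handle [([173.5, 180.8, 60.1, 75.1], 0.86), ([220.1, 165.7, 89.3, 74.6], 0.42)]
vial [([220.2, 169.3, 88.0, 74.3], 0.72), ([319.0, 136.8, 47.4, 44.9], 0.68)]
bubble []
stand [([80.3, 194.8, 87.5, 20.9], 0.69), ([173.8, 154.1, 155.9, 109.2], 0.56)]
```

View pics/scene0.png

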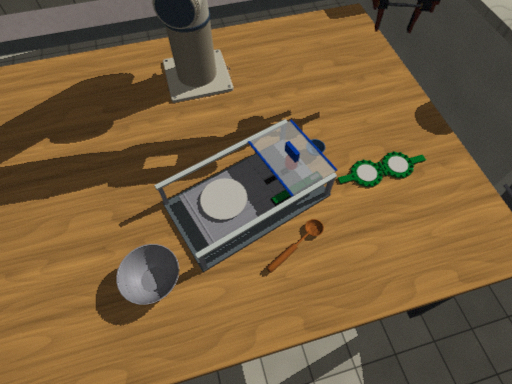

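View pics/top0.png

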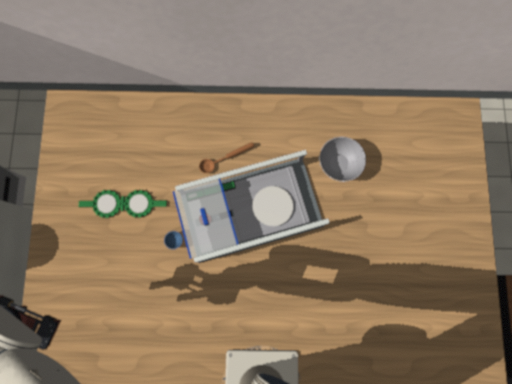

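The scene view shows the stand around (250,190) with the blue handle at (292,152). The top view shows stand corners near (175,188), (305,153), (327,222), (193,261), with the handle at (204,216). I'll zoom in for precise corners.

```bash
python3 - <<'E'
import cv2
t=cv2.imread("pics/top0.png")[140:270,160:340];s=cv2.imread("pics/scene0.png")[105:275,145:350]
cv2.imwrite("pics/tz.png",cv2.resize(t,None,fx=4.4,fy=4.4,interpolation=cv2.INTER_CUBIC))
cv2.imwrite("pics/sz.png",cv2.resize(s,None,fx=3.5,fy=3.5,interpolation=cv2.INTER_CUBIC))
E
```

```text
(no output)
```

View pics/tz.png

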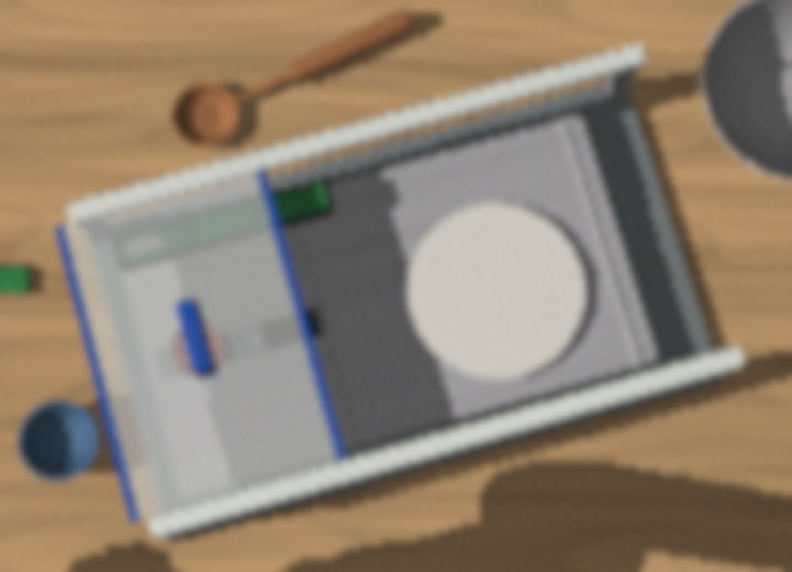

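View pics/sz.png

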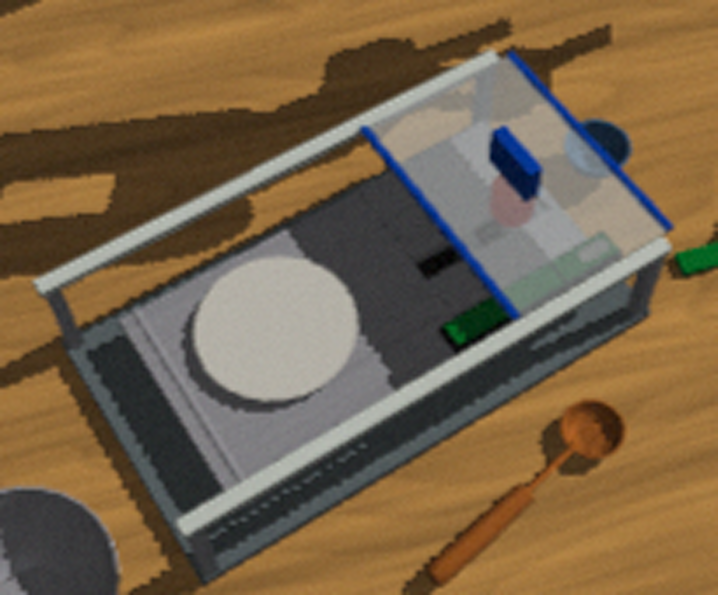

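Corners of the tracks are clear in both crops. Fit the stand pose.

```bash
cat > fit.py <<'E'
from h import *
from scipy.optimize import least_squares
L=np.array([[112,210,106],[112,-210,106],[-112,210,106],[-112,-210,106]])/1000
T=(np.array([[70,214],[642,54],[153,529],[743,357]])+.5)/4.4-.5+[160,140]
S=(np.array([[669,245],[184,528],[497,57],[40,287]])+.5)/3.5-.5+[145,105]
def W(p,X): X=np.atleast_2d(X); return R.from_euler('z',p[2]).apply(X)+[p[0],p[1],0]
def f(p):
    w=W(p,L); return np.r_[[proj("top",a)-b for a,b in zip(w,T)],[proj("scene",a)-b for a,b in zip(w,S)]].ravel()
r=least_squares(f,[.33,.1,.2]);P=r.x
E
python3 - <<'E'
from fit import *
print(P,r.fun.reshape(-1,2).round(1))
inv=lambda w:R.from_euler('z',-P[2]).apply(w-[P[0],P[1],0])
tz=lambda u,v:((u+.5)/4.4-.5+160,(v+.5)/4.4-.5+140)
sz=lambda u,v:((u+.5)/3.5-.5+145,(v+.5)/3.5-.5+105)
for n,c,g,pts in(("top","top",tz,[(263,172),(342,457),(60,228),(133,518)]),("sc","scene",sz,[(365,128),(517,318),(510,55),(670,228)])):
    for p in pts: print(n,inv(at(c,*g(*p),.109)).round(4))
print("tab top centre",inv(at("top",*tz(196,335),.138)),inv(at("scene",*sz(518,157),.134)))
for n,X in dict(knob=[0,.15,.075],pt=[0,.135,.129],ro=[0,-.035,.129]).items(): print(n,W(P,X).round(4))
s=get_state();m=q(s["tcp_rot"]).as_matrix();print(m.round(3));print([k for k in dir() if 'grip' in k.lower()])
import rig;print(rig.grip_depth if hasattr(rig,'grip_depth') else dir(rig))
E
```

```text
[0.54699057 0.0402111  0.29781818] [[-1.  -0.5]
 [ 0.1 -0.8]
 [-1.2 -0.5]
 [-0.4 -0.9]
 [ 0.1 -1.3]
 [-1.5  0.2]
 [ 0.2 -1.4]
 [-1.2 -0. ]]
top [0.1008 0.0712 0.109 ]
top [-0.1038  0.0722  0.109 ]
top [0.1014 0.2161 0.109 ]
top [-0.1038  0.2176  0.109 ]
sc [-0.1027  0.0731  0.109 ]
sc [0.1052 0.0721 0.109 ]
sc [-0.1018  0.2151  0.109 ]
sc [0.1048 0.2159 0.109 ]
tab top centre [-0.00078972  0.1435365   0.138     ] [0.0014542 0.1456547 0.134    ]
knob [[0.503  0.1836 0.075 ]]
pt [[0.5074 0.1693 0.129 ]]
ro [[0.5573 0.0068 0.129 ]]
[[-0.935  0.354 -0.   ]
 [ 0.354  0.935 -0.   ]
 [ 0.    -0.    -1.   ]]
['grip_depth']
0.0187
```

>>> {"fn": "send_rows", "kwargs": {"series": [{"tx": -0.204,"ty": -0.14,"tz": 0,"roll": 0},{"tx": -0.204,"ty": -0.14,"tz": 0,"roll": 0},{"tx": -0.204,"ty": -0.14,"tz": 0,"roll": 0},{"tx": -0.204,"ty": -0.14,"tz": 0,"roll": 0},{"tx": -0.204,"ty": -0.14,"tz": 0,"roll": 0}], "jaw": 0.2}}

```text
time: 1.23
tcp_pos: [0.3632, 0.3801, 0.2229]
tcp_rot: [0.0, 0.18, 0.984, 0.0]
wrist_force: [-0.5, 0.6, -0.3]
width: 0.0703
gripper_force: 0.0
```

>>> {"fn": "send_rows", "kwargs": {"series": [{"tx": -0.204,"ty": -0.14,"tz": 0,"roll": 0},{"tx": -0.204,"ty": -0.14,"tz": 0,"roll": 0},{"tx": -0.204,"ty": -0.14,"tz": 0,"roll": 0},{"tx": -0.204,"ty": -0.14,"tz": 0,"roll": 0},{"tx": -0.204,"ty": -0.14,"tz": 0,"roll": 0}]}}

```text
time: 1.85
tcp_pos: [0.5046, 0.1769, 0.2229]
tcp_rot: [0.0, 0.18, 0.984, 0.0]
wrist_force: [0.2, -0.5, 0.4]
width: 0.0701
gripper_force: 0.0
```

>>> {"fn": "send_rows", "kwargs": {"series": [{"tx": 0,"ty": 0,"tz": 0,"roll": -0.0825},{"tx": 0,"ty": 0,"tz": 0,"roll": -0.0825},{"tx": 0,"ty": 0,"tz": 0,"roll": -0.0825},{"tx": 0,"ty": 0,"tz": 0,"roll": -0.0825},{"tx": 0,"ty": 0,"tz": 0,"roll": 0}]}}

```text
time: 2.48
tcp_pos: [0.5037, 0.1782, 0.2228]
tcp_rot: [0.0, -0.148, 0.989, 0.0]
wrist_force: [-0.5, 0.1, 0.9]
width: 0.0702
gripper_force: 0.0
```

>>> {"fn": "send_rows", "kwargs": {"series": [{"tx": 0,"ty": 0,"tz": 0.18,"roll": 0},{"tx": 0,"ty": 0,"tz": 0.18,"roll": 0},{"tx": 0,"ty": 0,"tz": 0.18,"roll": 0},{"tx": 0,"ty": 0,"tz": 0,"roll": 0}]}}

```text
time: 2.98
tcp_pos: [0.5018, 0.1777, 0.1126]
tcp_rot: [-0.003, -0.147, 0.989, -0.0]
wrist_force: [0.6, 0.7, 0.3]
width: 0.0705
gripper_force: 0.0
```

>>> {"fn": "send_rows", "kwargs": {"series": [{"tx": 0,"ty": 0,"tz": 0,"roll": 0},{"tx": 0,"ty": 0,"tz": 0,"roll": 0},{"tx": 0,"ty": 0,"tz": 0,"roll": 0},{"tx": 0,"ty": 0,"tz": 0,"roll": 0},{"tx": 0,"ty": 0,"tz": 0,"roll": 0}], "jaw": 1}}

```text
time: 3.6
tcp_pos: [0.5038, 0.1783, 0.1149]
tcp_rot: [0.0, -0.149, 0.989, 0.0]
wrist_force: [0.1, 0.1, -0.4]
width: 0.0239
gripper_force: 0.0
```

>>> {"fn": "send_rows", "kwargs": {"series": [{"tx": 0,"ty": 0,"tz": 0,"roll": 0},{"tx": 0,"ty": 0,"tz": 0,"roll": 0}]}}

```text
time: 3.85
tcp_pos: [0.5036, 0.1783, 0.1147]
tcp_rot: [-0.0, -0.149, 0.989, 0.0]
wrist_force: [0.2, 0.8, 1.5]
width: 0.0138
gripper_force: 30.0
```

>>> {"fn": "send_rows", "kwargs": {"series": [{"tx": 0,"ty": -0.162,"tz": 0,"roll": 0},{"tx": 0,"ty": -0.162,"tz": 0,"roll": 0},{"tx": 0,"ty": -0.162,"tz": 0,"roll": 0},{"tx": 0,"ty": -0.162,"tz": 0,"roll": 0},{"tx": 0,"ty": -0.162,"tz": 0,"roll": 0}]}}

```text
time: 4.47
tcp_pos: [0.5514, 0.0228, 0.1147]
tcp_rot: [-0.0, -0.149, 0.989, 0.0]
wrist_force: [1.2, 2.9, 0.4]
width: 0.0139
gripper_force: 30.0
```

>>> {"fn": "send_rows", "kwargs": {"series": [{"tx": 0,"ty": 0,"tz": 0,"roll": 0},{"tx": 0,"ty": 0,"tz": 0,"roll": 0},{"tx": 0,"ty": 0,"tz": 0,"roll": 0}]}}

```text
time: 4.85
tcp_pos: [0.5511, 0.0239, 0.1147]
tcp_rot: [-0.0, -0.149, 0.989, -0.0]
wrist_force: [-0.7, -1.5, 2.4]
width: 0.014
gripper_force: 30.0
```

>>> {"fn": "send_rows", "kwargs": {"series": [{"tx": 0,"ty": 0,"tz": 0,"roll": 0},{"tx": 0,"ty": 0,"tz": 0,"roll": 0},{"tx": 0,"ty": 0,"tz": 0,"roll": 0},{"tx": 0,"ty": 0,"tz": 0,"roll": 0},{"tx": 0,"ty": 0,"tz": 0,"roll": 0}], "jaw": 0.2}}

```text
time: 5.48
tcp_pos: [0.5513, 0.0234, 0.1146]
tcp_rot: [-0.0, -0.149, 0.989, -0.0]
wrist_force: [0.3, -0.7, -0.3]
width: 0.0606
gripper_force: 0.0
```

>>> {"fn": "send_rows", "kwargs": {"series": [{"tx": 0,"ty": 0,"tz": -0.2,"roll": 0},{"tx": 0,"ty": 0,"tz": -0.2,"roll": 0},{"tx": 0,"ty": 0,"tz": -0.2,"roll": 0},{"tx": 0,"ty": 0,"tz": 0,"roll": 0}]}}

```text
time: 5.98
tcp_pos: [0.5533, 0.0234, 0.2379]
tcp_rot: [0.003, -0.149, 0.989, -0.0]
wrist_force: [0.4, -0.4, -0.1]
width: 0.0703
gripper_force: 0.0
```

```bash
python3 - <<'E'
from fit import *
s=get_state();print(s["tcp_pos"],s["joint_positions"].round(3),s["width"])
o=[]
for c in("top","scene"):
    im=grab_frame(c);cv2.imwrite(f"pics/{c}1.png",im)
    print([(b["bbox"],round(b["score"],2)) for b in boxes_of(c,"knob")[:2]])
    u,v=proj(c,W(P,[0.03,.1,.08])[0]).round().astype(int);u=max(u,50);v=max(v,50);print(c,u,v)
    o.append(cv2.resize(im[v-50:v+50,u-50:u+50],(400,400),interpolation=cv2.INTER_CUBIC))
    for z in(.08,.088,.095): print(z,proj(c,W(P,[0,.15,z])[0]).round(1))
cv2.imwrite("pics/c1.png",np.hstack(o))
E
```

```text
[0.5532913  0.02340011 0.23790356] [ 0.021  0.298  1.78   0.     1.057 -1.848] 0.07026945194463179
[([198.4, 211.5, 11.4, 11.8], 0.5)]
top 217 205
0.08 [203.9 218.5]
0.088 [203.6 218.2]
0.095 [203.4 217.9]
[]
scene 284 176
0.08 [291.9 160.2]
0.088 [292.2 158.5]
0.095 [292.4 157. ]
```

View pics/c1.png

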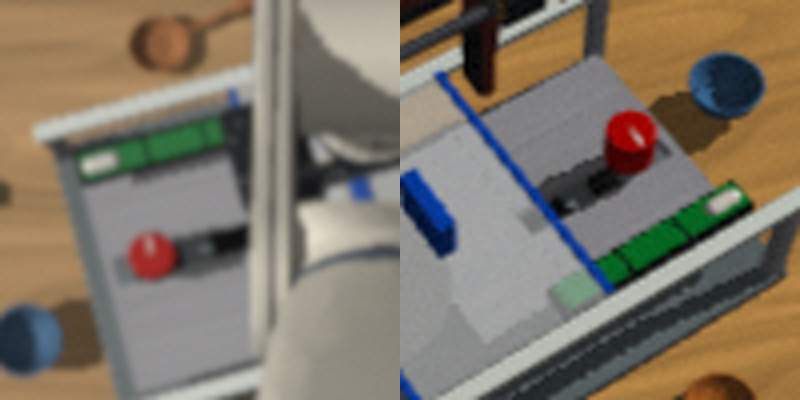

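Knob at (151,255) in the top crop and (632,125) in the scene crop matches the predicted pose, with its top at about z = 0.092. The guard is open and the bubble is at the +y end. I'll move over the knob now.

>>> {"fn": "send_rows", "kwargs": {"series": [{"tx": 0,"ty": 0.279,"tz": 0,"roll": 0},{"tx": 0,"ty": 0.279,"tz": 0,"roll": 0},{"tx": 0,"ty": 0.279,"tz": 0,"roll": 0},{"tx": 0,"ty": 0,"tz": 0,"roll": 0.0845},{"tx": 0,"ty": 0,"tz": 0,"roll": 0.0845}]}}

```text
time: 6.8
tcp_pos: [0.5009, 0.1841, 0.233]
tcp_rot: [-0.001, 0.022, 1.0, -0.001]
wrist_force: [-0.4, 0.2, 0.0]
width: 0.0703
gripper_force: 0.0
```

>>> {"fn": "send_rows", "kwargs": {"series": [{"tx": 0,"ty": 0,"tz": 0,"roll": 0.0845},{"tx": 0,"ty": 0,"tz": 0,"roll": 0.0845},{"tx": 0,"ty": 0,"tz": 0,"roll": 0.0845},{"tx": 0,"ty": 0,"tz": 0,"roll": 0.0845},{"tx": 0,"ty": 0,"tz": 0,"roll": 0.0845}]}}

```text
time: 7.42
tcp_pos: [0.5012, 0.1831, 0.233]
tcp_rot: [-0.001, 0.431, 0.903, -0.001]
wrist_force: [-0.4, -0.1, -0.4]
width: 0.0703
gripper_force: 0.0
```

>>> {"fn": "send_rows", "kwargs": {"series": [{"tx": 0,"ty": 0,"tz": 0,"roll": 0.0845},{"tx": 0,"ty": 0,"tz": 0,"roll": 0.0845},{"tx": 0,"ty": 0,"tz": 0,"roll": 0},{"tx": 0,"ty": 0,"tz": 0,"roll": 0}]}}

```text
time: 7.92
tcp_pos: [0.5017, 0.1833, 0.2338]
tcp_rot: [-0.0, 0.573, 0.82, -0.001]
wrist_force: [-0.2, 0.2, -0.7]
width: 0.0699
gripper_force: 0.0
```

>>> {"fn": "send_rows", "kwargs": {"series": [{"tx": 0,"ty": 0,"tz": 0.26,"roll": 0},{"tx": 0,"ty": 0,"tz": 0.26,"roll": 0},{"tx": 0,"ty": 0,"tz": 0.18,"roll": 0},{"tx": 0,"ty": 0,"tz": 0.1,"roll": 0},{"tx": 0,"ty": 0,"tz": 0.05,"roll": 0}]}}

```text
time: 8.55
tcp_pos: [0.5013, 0.1831, 0.0633]
tcp_rot: [-0.001, 0.573, 0.819, -0.001]
wrist_force: [-0.1, -0.1, 1.4]
width: 0.0705
gripper_force: 0.0
```

>>> {"fn": "send_rows", "kwargs": {"series": [{"tx": 0,"ty": 0,"tz": 0,"roll": 0},{"tx": 0,"ty": 0,"tz": 0,"roll": 0},{"tx": 0,"ty": 0,"tz": 0,"roll": 0},{"tx": 0,"ty": 0,"tz": 0,"roll": 0},{"tx": 0,"ty": 0,"tz": 0,"roll": 0}], "jaw": 1}}

```text
time: 9.18
tcp_pos: [0.5011, 0.1831, 0.0648]
tcp_rot: [-0.001, 0.574, 0.819, -0.001]
wrist_force: [-5.3, -1.6, 3.5]
width: 0.0355
gripper_force: 30.0
```

>>> {"fn": "send_rows", "kwargs": {"series": [{"tx": 0,"ty": 0,"tz": 0,"roll": 0},{"tx": 0,"ty": 0,"tz": 0,"roll": 0}]}}

```text
time: 9.43
tcp_pos: [0.5011, 0.1831, 0.0645]
tcp_rot: [-0.001, 0.574, 0.819, -0.001]
wrist_force: [-5.4, -2.0, 3.2]
width: 0.0352
gripper_force: 30.0
```

>>> {"fn": "send_rows", "kwargs": {"series": [{"tx": 0,"ty": -0.005,"tz": 0,"roll": 0},{"tx": 0,"ty": 0,"tz": 0.01,"roll": 0},{"tx": 0,"ty": 0,"tz": 0,"roll": 0}]}}

```text
time: 9.8
tcp_pos: [0.501, 0.1832, 0.0626]
tcp_rot: [-0.0, 0.574, 0.819, -0.0]
wrist_force: [-5.2, 0.8, 3.3]
width: 0.0353
gripper_force: 30.0
```

>>> {"fn": "send_rows", "kwargs": {"series": [{"tx": 0,"ty": 0,"tz": 0.01,"roll": 0},{"tx": 0,"ty": 0,"tz": 0,"roll": 0}]}}

```text
time: 10.05
tcp_pos: [0.5011, 0.1833, 0.0613]
tcp_rot: [-0.0, 0.574, 0.819, 0.0]
wrist_force: [-7.2, -0.6, 12.2]
width: 0.0354
gripper_force: 30.0
```

>>> {"fn": "send_rows", "kwargs": {"series": [{"tx": 0,"ty": 0,"tz": 0.01,"roll": 0},{"tx": 0,"ty": 0,"tz": 0,"roll": 0}]}}

```text
time: 10.3
tcp_pos: [0.5012, 0.1833, 0.0608]
tcp_rot: [-0.0, 0.574, 0.819, 0.0]
wrist_force: [-11.6, -1.2, 30.6]
width: 0.0355
gripper_force: 30.1
```

>>> {"fn": "send_rows", "kwargs": {"series": [{"tx": 0,"ty": 0,"tz": -0.005,"roll": 0},{"tx": 0,"ty": 0,"tz": 0,"roll": 0}]}}

```text
time: 10.55
tcp_pos: [0.5011, 0.1833, 0.0611]
tcp_rot: [-0.0, 0.574, 0.819, 0.0]
wrist_force: [-8.4, 0.0, 21.2]
width: 0.0352
gripper_force: 30.0
```

```bash
cat > look.py <<'E'
from fit import *
import sys
s=get_state();print(s["tcp_pos"].round(4),s["wrist_force"].round(1),s["joint_positions"].round(3))
im=grab_frame("scene")
# rectify vial top face: 1 px = 0.25 mm along y, x
pts=[[x,y,.079] for x,y in((.055,.02),(.105,.02),(.105,.2),(.055,.2))]
src=np.float32([proj("scene",w) for w in W(P,pts)])
H=cv2.getPerspectiveTransform(src,np.float32([[0,200],[0,0],[720,0],[720,200]]))
v=cv2.warpPerspective(im,H,(720,200),flags=cv2.INTER_CUBIC)
mn=v.min(2).astype(int);row=mn[70:130].max(0)
w=np.argwhere(mn[60:140]>130)
y=lambda c:20+c/4-110
if len(w): print("bright cols (mm)",y(w[:,1].min()),y(w[:,1].max()),"mean",y(w[:,1].mean()))
g=v[85:115,:,1].mean(0);print("green profile /5mm",[(int(y(c)),int(g[c]),int(v[85:115,c,2].mean())) for c in range(0,720,20)])
cv2.imwrite(f"pics/{sys.argv[1]}.png",np.vstack([v,cv2.resize(im[110:230,220:364],(720,600-200),interpolation=cv2.INTER_CUBIC)]))
E
python3 look.py v1
```

```text
[0.5011 0.1833 0.0611] [-8.4  0.  21.2] [ 0.328  0.537  1.923  0.     0.681 -0.02 ]
bright cols (mm) -90.0 38.75 mean -17.445442594215606
green profile /5mm [(-90, 139, 137), (-85, 137, 135), (-80, 117, 115), (-75, 143, 116), (-70, 153, 119), (-65, 153, 119), (-60, 152, 116), (-55, 150, 117), (-50, 136, 110), (-45, 56, 11), (-40, 89, 6), (-35, 101, 3), (-30, 102, 1), (-25, 75, 9), (-20, 97, 7), (-15, 100, 4), (-10, 103, 1), (-5, 102, 4), (0, 102, 6), (5, 102, 5), (10, 81, 24), (15, 126, 119), (20, 167, 169), (25, 168, 171), (30, 167, 166), (35, 183, 177), (40, 120, 48), (45, 103, 3), (50, 103, 6), (55, 103, 5), (60, 103, 6), (65, 103, 5), (70, 102, 2), (75, 108, 89), (80, 126, 172), (85, 122, 167)]
```

View pics/v1.png

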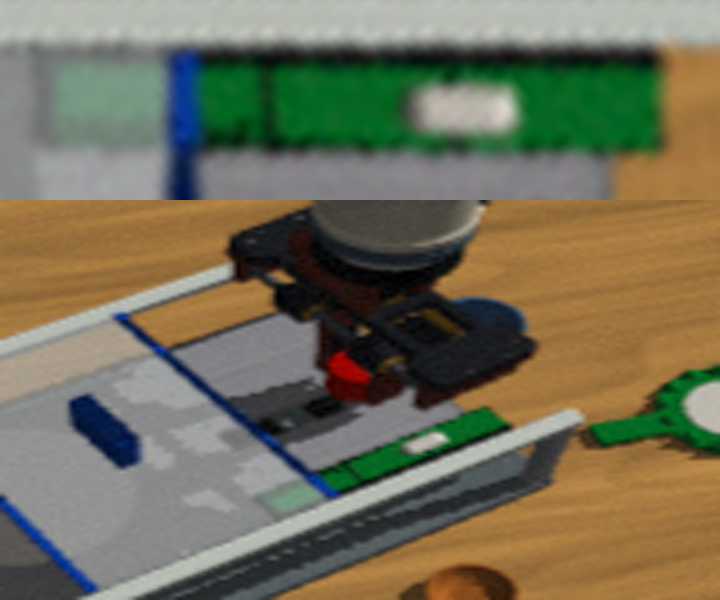

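Bubble spans columns 407–520 in the rectified strip, so its centre is about +26 mm. The left line at column 265 reads −23.5 mm, as expected. It needs an anticlockwise turn of about 0.87 rad.

>>> {"fn": "send_rows", "kwargs": {"series": [{"tx": 0,"ty": 0,"tz": 0,"roll": -0.07},{"tx": 0,"ty": 0,"tz": 0,"roll": -0.07},{"tx": 0,"ty": 0,"tz": 0,"roll": -0.07},{"tx": 0,"ty": 0,"tz": 0,"roll": -0.07},{"tx": 0,"ty": 0,"tz": 0,"roll": -0.07}]}}

```text
time: 11.22
tcp_pos: [0.5006, 0.1831, 0.061]
tcp_rot: [-0.0, 0.256, 0.967, -0.0]
wrist_force: [-11.3, -2.9, 23.0]
width: 0.0354
gripper_force: 30.0
```

>>> {"fn": "send_rows", "kwargs": {"series": [{"tx": 0,"ty": 0,"tz": 0,"roll": -0.07},{"tx": 0,"ty": 0,"tz": 0,"roll": 0},{"tx": 0,"ty": 0,"tz": 0,"roll": 0},{"tx": 0,"ty": 0,"tz": 0,"roll": 0}]}}

```text
time: 11.72
tcp_pos: [0.5006, 0.183, 0.061]
tcp_rot: [-0.0, 0.19, 0.982, -0.0]
wrist_force: [-11.2, -1.2, 23.0]
width: 0.0353
gripper_force: 30.0
```

```bash
python3 look.py v2
```

```text
[0.5006 0.183  0.061 ] [-11.2  -1.2  23. ] [ 0.328  0.537  1.924 -0.     0.682 -0.86 ]
bright cols (mm) -90.0 12.25 mean -32.94293917100305
green profile /5mm [(-90, 139, 137), (-85, 137, 137), (-80, 116, 114), (-75, 146, 116), (-70, 153, 120), (-65, 153, 117), (-60, 151, 118), (-55, 154, 119), (-50, 137, 111), (-45, 57, 9), (-40, 89, 6), (-35, 104, 4), (-30, 106, 1), (-25, 65, 11), (-20, 98, 5), (-15, 89, 66), (-10, 155, 160), (-5, 176, 179), (0, 176, 180), (5, 177, 181), (10, 192, 193), (15, 104, 11), (20, 82, 8), (25, 88, 5), (30, 105, 3), (35, 105, 8), (40, 101, 2), (45, 104, 4), (50, 104, 3), (55, 104, 2), (60, 102, 1), (65, 103, 2), (70, 100, 1), (75, 101, 124), (80, 125, 171), (85, 122, 167)]
```

View pics/v2.png

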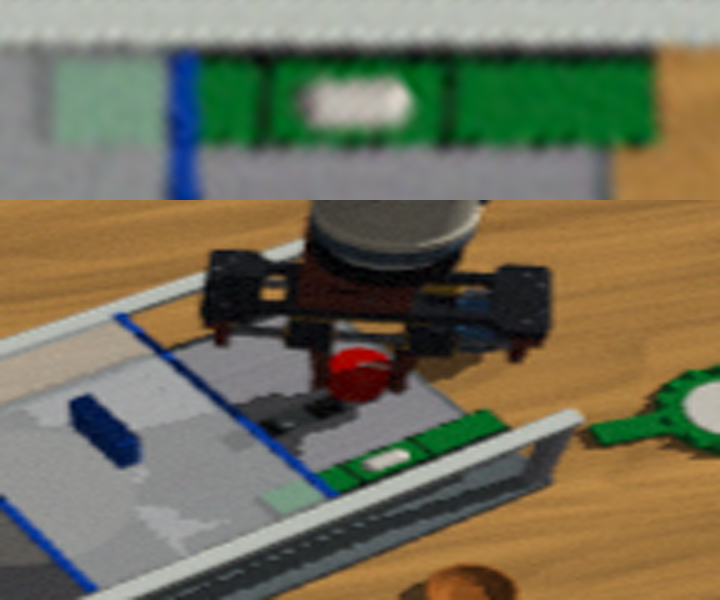

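The lines are at columns 262 and 447 (midpoint 354.5) and the bubble spans 298–413 (centre 355.5), so it is centred. The knob is gripped with 30 N and pressed down with 23 N.

```bash
python3 -c "
from rig import *
print(job_done())"
```

```text
the job is handed in; nothing more can be done
None
```

I've handed the job in, and no verdict came back: the guard is about 166 of 170 mm open, the knob is gripped (30 N) and pressed (23 N) onto its pad, the bubble is within about 1 mm of centre, and the arm never went near the loose items.

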